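Click the bore pump's thumbwheel round to the yellow lug and start it

TASK

On the bore-pump controller, flick the edge of the black star thumbwheel clockwise (seen from above) with a fingertip, click by click, until its yellow lug clicks home at the white pointer bar, without letting it run on to the next click. Only then press the green start button fully down and let it go. Touch gently with the fingertips, pinch or lift nothing, and leave the jar, mallet, socket wrench and tape dispenser where they are.

Things in the scene. Friction and masses are not known exactly. Their poses are not given: they have to be found in the camera images.
- pump_box: Grey steel controller box screwed to the counter, 170 (x) by 280 (y) by 50 mm high. Origin at the centre of its underside, on the counter; x across its depth, away from the robot at yaw 0, y along its length, z up. The thumbwheel and the start button are on its flat top.
- wheel (a joint): Thumbwheel angle, rad: grows clockwise seen from above, 0 with the yellow lug home at the pointer. A sprung pawl draws it to the nearest click, every 60 degrees (1.047 rad); it starts 2, 3 or 4 clicks short (-2.09, -3.14 or -4.19). It can be pushed back too (stop at -4.9). Climbing out of a click takes about 3 N at a lug's end; past midway it runs to that click and stops.
- wheel_center (a point): On the wheel's upright axis, level with the lugs' tops, 69 mm above the counter; at x -12, y +55 mm in the box frame. The wheel lies flat: black hub 60 mm across, six radial lugs 60 degrees apart, 10 mm wide, round ends reaching 59 mm from the axis; all 53 to 69 mm above the counter. Between lugs, outside the hub, it is open down to the box top at 50 mm.
- yellow_lug (a point): On the top of the one yellow lug, near its end, 52 mm from the wheel's axis, 69 mm above the counter. The other five lugs are black.
- pointer (a point): Wheel-side end of the white pointer bar on the box top, 66.5 mm from the wheel's axis in the box's +x direction, 53 mm above the counter; the bar is 19 by 14 by 3 mm.
- start_button (a joint): Travel in m of the green start button: 0 released, 0.006 fully down; a spring of 5 N at full travel brings it back up.
- start_button_top (a point): Centre of the top of the green round start button, 30 mm across, in a black housing near the box's -y end; pressed straight down. The point rides with the button.
- jar: Glass jar with a silver twist cap, 70 mm across, 110 mm high, standing beyond the box's +y end. Origin at the centre of its underside.
- mallet: Black rubber mallet lying beyond the box's -y end: head 54 mm across and 90 mm long, wooden handle along its x axis, 247 mm long overall. Origin on the underside level, at the handle's axis.
- socket_wrench: Chrome socket wrench, 212 mm long, 36 mm high, lying behind the box (+x). Origin at the underside, near the middle of its length.
- tape_base: Steel tape dispenser base, 150 by 60 by 75 mm high, standing behind the box (+x), past its +y end. Origin at the centre of its underside.

How it is judged:
By the outcome, as a careful person would: the job done as asked, in the order asked, and still so for the second after the job is handed in, with the robot touching nothing.
It also fails if it takes over 62 s, if anything falls off the work surface, if the arm or the gripper's body presses on something with over 40 N, if the wrist force passes 120 N, or if a joint passes its speed limit or range.

ROBOT

A 6-joint arm with a two-finger parallel gripper is mounted at the origin on the work surface. World frame = base frame: x ahead of the robot, y to its left, z up, the work surface at z = 0. Lengths are in mm, angles in rad, forces in N, time in s.
With the tool pointing down it reaches from about 425 to 950 mm from the base axis. Payload 3.5 kg.
Tool frame: the origin (TCP) lies at the very end of the fingers, on their centre line; the grasp point (between the pads) lies 19 mm behind it; z points along the fingers, y is the direction in which the jaws open and shut (so a half turn about z gives the same grasp; the last joint's range is limited). The gripper opens to 85 mm and grips with 20 to 120 N. Pads are 22 mm wide; open, the fingers measure 114 mm over their backs; the gripper's body (76 mm by 85 mm) begins 54 mm behind the grasp point. The pads swing forward as they close: fully open they stand 13 mm farther back than shut.
Start: joints at [-1.329, 0.286, 1.577, -0, 1.279, -0.15], TCP at [257.772, -623.827, 231.325] pointing down, gripper open.
Joint ranges: [-2.77, 2.77], [-0.9, 2.22], [0.21, 2.48], [-1.53, 4.67], [0.24, 2.81], [-2.84, 2.84]. Speed limits (rad/s): [2.79, 2.79, 3.14, 3.14, 3.14, 3.14].

INTERFACE

Orientations are given as a unit quaternion [w, x, y, z].
In Python, from cell import r gives the robot as it stands.
- The arm moves only by the tool jog_arm, never from a script. Its argument "steps" is a list of rows, each a list of 5 numbers: the shift along the tool's x, y, z in m, then the turn about the tool's z in degrees, then the finger opening in m, from 0 to 0.0854. A call has 1 to 20 rows; each row is the pose to reach, as a shift and turn from the pose measured when the call began, along the tool's axes at that moment; what a row does not reach only later rows make up. A row lasts 1/12 s, in which the tool goes at most 41.7 mm and 7.16 degrees, less where a joint would pass 70% of its speed; a pose out of reach is approached as far as the arm can. A call with a gripper value outside its range is refused whole. The fingers move at their own pace and stop on an object; the grip force is fixed at half the most. Time passes only in rows, so rows that repeat a pose let the fingers close. It gives the time, the measured TCP pose, the force and the opening at its end, in the units of the state.
- r.state(): the state, without advancing time (a new reading comes with each control period).
- r.snapshot(name): name is "scene" or "side" or "wrist"; returns a dict with "color" (384x512x3 uint8, red, green, blue), "mtx" (3x3 intrinsics, pixels), "rvec" (rotation vector, rad) and "tvec" (3), from world to camera coordinates, as OpenCV has them; the wrist camera has in their place "tool_from_camera" (4x4, takes a point from camera to tool coordinates, whose origin is the TCP and whose axes are the flange's). Camera axes: x right, y down, z forward; pixel columns grow to the right and rows downward; lengths in mm; the calibration is good to about 2 mm. A picture is of the moment at which its call begins: read the wrist's pose just before it. There is no depth.
- r.job_done(): hands the job in, once; it reports no verdict.
The state is a dict: "t": time; "joints": joint angles; "qvel": joint speeds; "tau": joint torques, N m; "tcp_pos": TCP position; "tool_rot": TCP orientation; "contact_force": force on the tool from outside, world axes, zero at the start; "moment": the same for the moment, N m; "finger_gap": finger opening in mm.
Only numpy, scipy, OpenCV 4.12 (cv2) and the standard library are available. Lean on these libraries where they do the work, as an engineer would, in place of code of your own. Each camera call takes 0.05 s, during which the arm holds its last target. There are 200 camera calls.

## Working session

There is one attempt and no reset: what is moved stays moved. The work goes in short steps, Python scripts to look and compute and a tool call to move; the robot and the scene stay as the last step left them, time stands still between calls to the robot, and variables do not carry over. Pictures are saved under pics/ and viewed, about 8 in all and at most 12, crops included, and the job is handed in when it is done.

Besides the shell and the picture viewer there is one more tool, called as name(argument=value, ...), one argument or row to a line, values as JSON. jog_arm: Moves the arm, as the interface text tells. Its arguments: {"type":"object","properties":{"steps":{"type":"array","items":{"type":"array","items":{"type":"number"}}}},"required":["steps"]}

```bash
mkdir -p pics; ls
python3 - <<'E'
from cell import r
import cv2,numpy as np,pickle
s=r.state();print({k:np.round(v,3).tolist() for k,v in s.items()})
d={}
for n in("scene","side"):
    d[n]=r.snapshot(n);cv2.imwrite(f"pics/{n}0.png",d[n]["color"][:,:,::-1])
pickle.dump(d,open("d0.pkl","wb"))
E
```

```text
pics
{'t': 0.0, 'joints': [-1.329, 0.287, 1.578, -0.0, 1.279, -0.15], 'qvel': [0.0, 0.0, -0.0, 0.001, 0.002, -0.0], 'tau': [-0.002, -40.599, -29.263, -0.0, 0.006, 0.0], 'tcp_pos': [257.624, -623.189, 229.928], 'tool_rot': [-0.001, 0.981, 0.195, -0.0], 'contact_force': [-0.023, -0.55, 0.312], 'moment': [0.039, -0.031, 0.02], 'finger_gap': 85.63}
```

View pics/scene0.png

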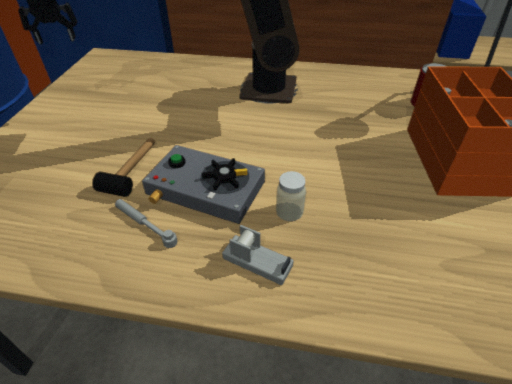

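View pics/side0.png

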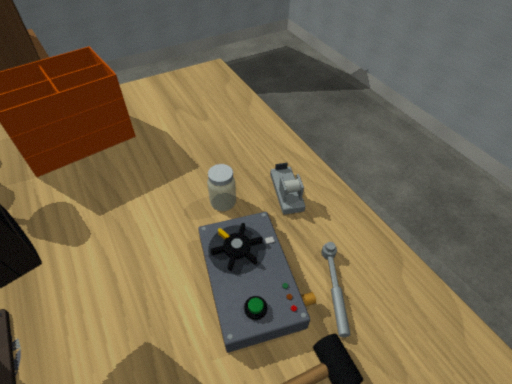

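The scene view has the wheel at about (223,173), the yellow lug at (240,171), the pointer at (211,194) and the green button at (177,160). The side view has them at (237,245), (223,233), (269,240) and (256,307).

```bash
cat > h.py <<'E'
import cv2,numpy as np
def ray(d,uv):
    R=cv2.Rodrigues(np.array(d["rvec"],float))[0];t=np.array(d["tvec"],float).ravel()
    p=cv2.undistortPoints(np.array([[uv]],float),np.array(d["mtx"]),None)[0,0]
    return -R.T@t,R.T@np.r_[p,1]
def onz(d,uv,z):
    o,v=ray(d,uv);return o+v*(z-o[2])/v[2]
def blob(img,lo,hi,box):
    h=cv2.cvtColor(img,cv2.COLOR_RGB2HSV);m=cv2.inRange(h,lo,hi)
    k=np.zeros_like(m);x0,y0,x1,y1=box;k[y0:y1,x0:x1]=1;m*=k
    n,l,s,c=cv2.connectedComponentsWithStats(m)
    i=1+np.argmax(s[1:,4]);return c[i],s[i,4]
E
python3 - <<'E'
from h import *
import pickle
d=pickle.load(open("d0.pkl","rb"))
B={"scene":dict(y=(228,160,255,182),w=(200,186,222,202),g=(165,150,190,170)),"side":dict(y=(212,224,236,242),w=(258,232,280,248),g=(240,292,272,322))}
H=dict(y=((15,120,100),(35,255,255)),w=((0,0,150),(180,60,255)),g=((45,100,40),(85,255,255)))
Z=dict(y=66,w=53,g=66)
for n in B:
    for k in "ywg":
        c,a=blob(d[n]["color"],*H[k],B[n][k]);print(n,k,c.round(1),a,onz(d[n],c,Z[k]).round(1))
E
```

```text
scene y [241.  171.2] 69 [562.4  10.8  66. ]
scene w [210.9 194.4] 27 [645.6 -48.6  53. ]
scene g [175.9 158. ] 85 [ 538.9 -172.9   66. ]
side y [222.7 232.8] 66 [555.6   9.3  66. ]
side w [269.1 239.4] 31 [642.6 -49.   53. ]
side g [255.2 304.9] 210 [ 536.7 -173.1   66. ]
```

Run:
```python
from h import *
import pickle
d=pickle.load(open("d0.pkl","rb"))
for n,P in dict(side=[(200,226),(267,213),(306,327),(229,348)],scene=[(181,149),(265,168),(240,214),(146,182)]).items():
    print(n,[onz(d[n],p,50).round(0)[:2].tolist() for p in P])
print("caps",onz(d["side"],(236.5,243.5),72).round(1),onz(d["scene"],(224,169.5),72).round(1))
for n,b in (("side",(195,210,310,350)),("scene",(145,145,270,220))):
    im=d[n]["color"][b[1]:b[3],b[0]:b[2],::-1];cv2.imwrite(f"pics/c_{n}.png",cv2.resize(im,None,fx=4.2,fy=4.2,interpolation=2))
```

```text
side [[522.0, 63.0], [678.0, 20.0], [603.0, -252.0], [459.0, -215.0]]
scene [[479.0, -181.0], [521.0, 67.0], [694.0, 35.0], [627.0, -226.0]]
caps [568.  -34.6  72. ] [569.9 -32.1  72. ]
```

View pics/c_side.png

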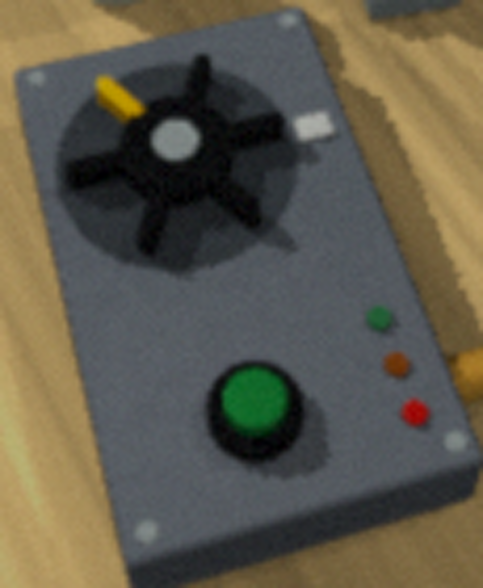

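jog_arm(
  steps=[
    [0.1,-0.067,0,6,0],
    [0.2,-0.134,0,12,0],
    [0.3,-0.201,0,18,0],
    [0.4,-0.268,0,22.5,0],
    [0.5,-0.335,0,22.5,0],
    [0.529,-0.355,0.0,22.5,0],
    [0.529,-0.355,0.0,22.5,0],
    [0.529,-0.355,0.0,22.5,0],
    [0.529,-0.355,0.0,22.5,0],
    [0.529,-0.355,0.0,22.5,0],
    [0.529,-0.355,0.0,22.5,0],
    [0.529,-0.355,0.0,22.5,0],
    [0.529,-0.355,0.0,22.5,0],
    [0.529,-0.355,0.02,22.5,0],
    [0.529,-0.355,0.05,22.5,0],
    [0.529,-0.355,0.08,22.5,0],
    [0.529,-0.355,0.1,22.5,0],
    [0.529,-0.355,0.1,22.5,0],
    [0.529,-0.355,0.1,22.5,0],
    [0.529,-0.355,0.1,22.5,0],
  ],
)

```text
t: 1.77
tcp_pos: [611.6, -93.8, 132.6]
tool_rot: [-0.001, 1.0, -0.001, 0.001]
contact_force: [0.9, -0.1, 0.6]
finger_gap: 0.1
```

Run:
```python
from cell import r
from h import *
from scipy.spatial.transform import Rotation as Ro
s=r.state();w=s["tool_rot"];R=Ro.from_quat([*w[1:],w[0]]).as_matrix();print(s["tcp_pos"],R.round(3).tolist(),s["contact_force"],s["finger_gap"],s["t"])
d=r.snapshot("wrist");cv2.imwrite("pics/w1.png",d["color"][:,:,::-1]);T=np.array(d["tool_from_camera"]);print(T.round(3).tolist())
import pickle;pickle.dump((s,d),open("w1.pkl","wb"))
```

```text
[611.59640181 -93.77245976 132.56338471] [[1.0, -0.001, 0.001], [-0.002, -1.0, 0.001], [0.001, -0.001, -1.0]] [ 0.86753673 -0.14586425  0.57646902] 0.1386799956864562 1.7667
[[0.001, -0.965, -0.262, 65.883], [1.0, 0.001, 0.0, -0.287], [-0.0, -0.262, 0.965, -142.239], [0.0, 0.0, 0.0, 1.0]]
```

View pics/w1.png

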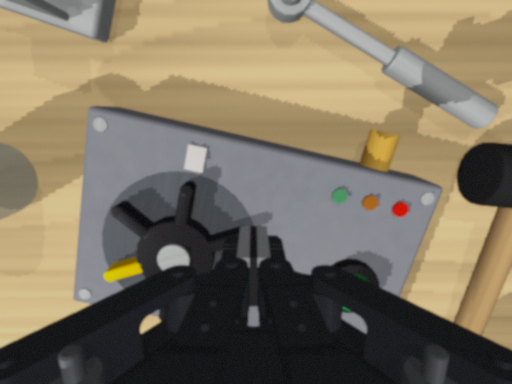

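The wrist view shows the pointer bar at (196,158), the hub cap at (173,259), the yellow lug at (123,270) and the screws at (100,125) and (428,199). The closed fingertips at (253,232) look narrow.

```bash
cat >> h.py <<'E'
from scipy.spatial.transform import Rotation as Ro
def wz(s,d,uv,z):
    w=s["tool_rot"];R=Ro.from_quat([*w[1:],w[0]]).as_matrix();T=np.array(d["tool_from_camera"])
    p=cv2.undistortPoints(np.array([[uv]],float),np.array(d["mtx"]),None)[0,0]
    o=np.array(s["tcp_pos"])+R@T[:3,3];v=R@T[:3,:3]@np.r_[p,1]
    return (o+v*(z-o[2])/v[2]).round(1)
E
python3 - <<'E'
from h import *
import pickle
s,d=pickle.load(open("w1.pkl","rb"))
for n,uv,z in [("ptr",(196,158),53),("cap",(173,259),72),("yel",(123,270),69),("s1",(100,125),50),("s2",(428,199),50),("finger",(253,232),132)]:print(n,wz(s,d,uv,z))
E
```

```text
ptr [643.5 -50.6  53. ]
cap [569.8 -33.1  72. ]
yel [558.8   7.2  69. ]
s1 [667.6  19.8  50. ]
s2 [ 610.6 -231.6   50. ]
finger [617.1 -93.6 132. ]
```

jog_arm(
  steps=[
    [0,0,0.02,0,0],
    [0,0,0.04,0,0],
    [0,0,0.06,0,0],
    [0,0,0.07,0,0],
    [0,0,0.075,0,0],
    [0,0,0.075,0,0],
    [-0.004,0,0.075,0,0],
    [-0.008,0,0.075,0,0],
    [-0.011,0,0.075,0,0],
    [-0.014,0,0.075,0,0],
    [-0.017,0,0.075,0,0],
    [-0.02,0,0.075,0,0],
    [-0.023,0,0.075,0,0],
    [-0.025,0,0.075,0,0],
    [-0.027,0,0.075,0,0],
    [-0.027,0,0.075,0,0],
  ],
)

```text
t: 3.15
tcp_pos: [586.5, -96.5, 59.8]
tool_rot: [0.002, 1.0, -0.0, 0.004]
contact_force: [2.7, -6.3, -0.2]
finger_gap: -0.3
```

```bash
cat > y.py <<'E'
from cell import r
from h import *
s=r.state();print(s["t"],s["tcp_pos"].round(1),s["contact_force"].round(2))
C=np.array([569.5,-33])
def pts(n):
    d=r.snapshot(n);h=cv2.cvtColor(d["color"],cv2.COLOR_RGB2HSV)
    m=cv2.inRange(h,(20,120,90),(35,255,255))
    k,l,st,c=cv2.connectedComponentsWithStats(m)
    for i in range(1,k):
        if st[i,4]<12: continue
        p=onz(d,c[i],66)[:2]-C
        if np.hypot(*p)<80: print(n,st[i,4],"r",np.hypot(*p).round(1),"box angle",(np.degrees(np.arctan2(p[1],p[0]))+13).round(1))
for n in("scene","side"):pts(n)
E
python3 y.py
```

```text
3.15 [586.5 -96.5  59.8] [ 2.74 -6.32 -0.24]
scene 83 r 45.3 box angle 99.5
side 73 r 44.4 box angle 109.0
```

jog_arm(
  steps=[
    [0.006,0,0,0,0],
    [0.012,0,0,0,0],
    [0.018,0,0,0,0],
    [0.022,-0.004,0.002,0,0],
    [0.022,-0.008,0.002,0,0],
    [0.022,-0.0125,0.002,0,0],
    [0.022,-0.0125,0.002,0,0],
    [0.022,-0.0125,0.002,0,0],
  ],
)

```text
t: 3.92
tcp_pos: [608.2, -83.3, 57.6]
tool_rot: [0.002, 1.0, 0.0, 0.003]
contact_force: [0.1, 0.6, 0.0]
finger_gap: -0.1
```

```bash
python3 y.py
```

```text
3.9167 [608.2 -83.3  57.6] [0.14 0.57 0.01]
scene 72 r 44.4 box angle 111.8
side 81 r 43.7 box angle 122.3
```

jog_arm(
  steps=[
    [-0.004,0,0,0,0],
    [-0.008,0,0,0,0],
    [-0.011,0,0,0,0],
    [-0.014,0,0,0,0],
    [-0.016,0,0,0,0],
    [-0.018,0,0,0,0],
    [-0.02,0,0,0,0],
    [-0.022,0,0,0,0],
    [-0.024,0,0,0,0],
    [-0.026,0,0,0,0],
    [-0.026,0,0,0,0],
  ],
)

```text
t: 4.93
tcp_pos: [581.5, -83.4, 57.4]
tool_rot: [0.002, 1.0, -0.0, 0.003]
contact_force: [0.8, 0.6, 0.4]
finger_gap: -0.0
```

```bash
python3 y.py
```

```text
4.9333 [581.5 -83.4  57.4] [0.82 0.62 0.36]
scene 83 r 46.3 box angle 91.1
side 62 r 43.7 box angle 99.4
```

jog_arm(
  steps=[
    [-0.001,0,0,0,0],
    [-0.002,0,0,0,0],
    [-0.003,0,0,0,0],
    [-0.004,0,0,0,0],
    [-0.005,0,0,0,0],
    [-0.006,0,0,0,0],
    [-0.007,0,0,0,0],
    [-0.007,0,0,0,0],
    [-0.007,0,0,0,0],
  ],
)

```text
t: 5.78
tcp_pos: [574.3, -83.3, 57.0]
tool_rot: [0.002, 1.0, -0.0, 0.002]
contact_force: [-0.2, 0.2, 0.5]
finger_gap: -0.3
```

```bash
python3 y.py
```

```text
5.7833 [574.3 -83.3  57. ] [-0.21  0.2   0.52]
scene 78 r 47.3 box angle 79.3
```

jog_arm(
  steps=[
    [-0.001,0,0,0,0],
    [-0.002,0,0,0,0],
    [-0.003,0,0,0,0],
    [-0.003,0,0,0,0],
    [-0.003,0,0,0,0],
  ],
)

```text
t: 6.3
tcp_pos: [571.1, -83.8, 57.1]
tool_rot: [0.002, 1.0, -0.0, 0.002]
contact_force: [-1.9, -3.3, 0.8]
finger_gap: -0.1
```

```bash
python3 y.py
```

```text
6.3 [571.1 -83.8  57.1] [-1.9  -3.31  0.84]
scene 72 r 48.5 box angle 60.8
```

jog_arm(
  steps=[
    [0,0.004,0,0,0],
    [0,0.008,0,0,0],
    [0,0.014,0,0,0],
    [0,0.02,0,0,0],
    [0,0.028,0,0,0],
    [0,0.036,0,0,0],
    [0,0.036,-0.03,0,0],
    [0,0.036,-0.06,0,0],
    [0,0.036,-0.06,0,0],
  ],
)

```text
t: 7.15
tcp_pos: [575.2, -121.9, 124.1]
tool_rot: [0.004, 1.0, -0.001, 0.008]
contact_force: [1.0, -0.6, 1.9]
finger_gap: 0.2
```

```bash
python3 y.py
```

```text
7.15 [ 575.2 -121.9  124.1] [ 0.99 -0.65  1.87]
scene 67 r 48.6 box angle 57.8
side 16 r 33.5 box angle 64.2
```

jog_arm(
  steps=[
    [0.02,-0.02,0,0,0],
    [0.033,-0.0385,0,0,0],
    [0.033,-0.0385,0,0,0],
    [0.033,-0.0385,0.02,0,0],
    [0.033,-0.0385,0.04,0,0],
    [0.033,-0.0385,0.055,0,0],
    [0.033,-0.0385,0.066,0,0],
    [0.033,-0.0385,0.066,0,0],
    [0.033,-0.0385,0.066,0,0],
  ],
)

```text
t: 8.0
tcp_pos: [605.5, -82.9, 52.4]
tool_rot: [0.003, 1.0, -0.001, 0.003]
contact_force: [0.4, -0.2, 0.3]
finger_gap: -0.3
```

```bash
python3 y.py
```

```text
8.0 [605.5 -82.9  52.4] [ 0.43 -0.22  0.35]
scene 67 r 48.6 box angle 57.8
side 55 r 43.2 box angle 62.0
```

jog_arm(
  steps=[
    [0,0,-0.0045,0,0],
    [0,0,-0.0045,0,0],
    [-0.004,0,-0.0045,0,0],
    [-0.007,0,-0.0045,0,0],
    [-0.01,0,-0.0045,0,0],
    [-0.012,0,-0.0045,0,0],
    [-0.014,0,-0.0045,0,0],
    [-0.016,0,-0.0045,0,0],
    [-0.018,0,-0.0045,0,0],
    [-0.02,0,-0.0045,0,0],
    [-0.022,0,-0.0045,0,0],
    [-0.024,0,-0.0045,0,0],
    [-0.0255,0,-0.0045,0,0],
    [-0.027,0,-0.0045,0,0],
    [-0.028,0,-0.0045,0,0],
    [-0.029,0,-0.0045,0,0],
    [-0.03,0,-0.0045,0,0],
    [-0.03,0,-0.0045,0,0],
    [-0.03,0,-0.0045,0,0],
  ],
)

```text
t: 9.68
tcp_pos: [575.2, -82.6, 56.9]
tool_rot: [0.002, 1.0, -0.001, 0.003]
contact_force: [-0.6, -0.5, -0.0]
finger_gap: 0.3
```

```bash
python3 y.py
```

```text
9.6833 [575.2 -82.6  56.9] [-0.6  -0.5  -0.02]
scene 59 r 48.6 box angle 30.0
```

Now the same last small nudge, in 1 mm steps.

jog_arm(
  steps=[
    [-0.001,0,0,0,0],
    [-0.002,0,0,0,0],
    [-0.003,0,0,0,0],
    [-0.004,0,0,0,0],
    [-0.004,0,0,0,0],
    [-0.004,0,0,0,0],
  ],
)

```text
t: 10.28
tcp_pos: [570.8, -82.7, 56.9]
tool_rot: [0.003, 1.0, -0.001, 0.003]
contact_force: [-1.6, -1.3, 0.7]
finger_gap: -0.3
```

```bash
python3 y.py
```

```text
10.2833 [570.8 -82.7  56.9] [-1.64 -1.27  0.69]
scene 70 r 49.0 box angle 8.9
```

jog_arm(
  steps=[
    [0,0.004,0,0,0],
    [0,0.008,0,0,0],
    [0,0.014,0,0,0],
    [0,0.02,0,0,0],
    [0,0.028,0,0,0],
    [0,0.036,0,0,0],
    [0,0.036,-0.03,0,0],
    [0,0.036,-0.06,0,0],
    [0,0.036,-0.06,0,0],
    [0,0.036,-0.06,0,0],
  ],
)

```text
t: 11.22
tcp_pos: [572.4, -120.0, 120.0]
tool_rot: [0.004, 1.0, -0.001, 0.006]
contact_force: [0.8, 0.4, -0.1]
finger_gap: -0.0
```

```bash
python3 y.py
python3 - <<'E'
from cell import r
import cv2
d=r.snapshot("wrist");cv2.imwrite("pics/w2.png",d["color"][:,:,::-1])
E
```

```text
11.2167 [ 572.4 -120.   120. ] [ 0.76  0.4  -0.12]
scene 69 r 48.4 box angle 4.8
```

View pics/w2.png

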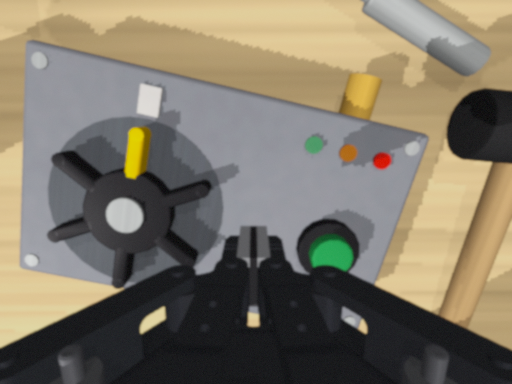

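The yellow lug (138,150) lines up with the pointer (149,98) and hub cap (125,214), so it is home. Next I locate the button, now at (331,254).

Run:
```python
from cell import r
from h import *
import pickle
d0=pickle.load(open("d0.pkl","rb"))
s=r.state();d=r.snapshot("wrist")
c,a=blob(d["color"],(45,100,40),(85,255,255),(300,225,365,280));print(c,a,s["tcp_pos"])
for z in(60,65,70,75,80):
    print(z,wz(s,d,c,z)[:2],*[onz(d0[n],uv,z)[:2].round(1) for n,uv in(("scene",(175.9,158.)),("side",(255.2,304.9)))])
```

```text
[331.85535055 252.30479705] 1355 [ 569.64650996 -118.51145157  115.82358953]
60 [ 535.8 -176.3] [ 531.8 -176.3] [ 538.  -170.8]
65 [ 538.3 -174.8] [ 537.6 -173.5] [ 536.9 -172.7]
70 [ 540.8 -173.3] [ 543.4 -170.8] [ 535.8 -174.5]
75 [ 543.3 -171.9] [ 549.1 -168. ] [ 534.7 -176.4]
80 [ 545.8 -170.4] [ 554.9 -165.2] [ 533.5 -178.3]
```

jog_arm(
  steps=[
    [-0.016,0.028,0,0,0],
    [-0.032,0.0555,0,0,0],
    [-0.032,0.0555,0,0,0],
    [-0.032,0.0555,0.01,0,0],
    [-0.032,0.0555,0.02,0,0],
    [-0.032,0.0555,0.03,0,0],
    [-0.032,0.0555,0.034,0,0],
    [-0.032,0.0555,0.036,0,0],
    [-0.032,0.0555,0.036,0,0],
    [-0.032,0.0555,0.036,0,0],
  ],
)

```text
t: 12.25
tcp_pos: [537.8, -173.5, 79.5]
tool_rot: [0.002, 1.0, -0.0, 0.001]
contact_force: [0.8, -1.5, -0.7]
finger_gap: 0.1
```

Press down slowly, watching the force.

jog_arm(
  steps=[
    [0,0,0.002,0,0],
    [0,0,0.004,0,0],
    [0,0,0.006,0,0],
    [0,0,0.008,0,0],
    [0,0,0.01,0,0],
    [0,0,0.012,0,0],
    [0,0,0.013,0,0],
    [0,0,0.014,0,0],
    [0,0,0.015,0,0],
    [0,0,0.016,0,0],
    [0,0,0.016,0,0],
    [0,0,0.016,0,0],
  ],
)

```text
t: 13.25
tcp_pos: [538.1, -173.7, 65.9]
tool_rot: [0.002, 1.0, -0.0, 0.001]
contact_force: [-6.1, 1.8, 13.9]
finger_gap: -0.2
```

jog_arm(
  steps=[
    [0,0,0.001,0,0],
    [0,0,0.002,0,0],
    [0,0,0.003,0,0],
    [0,0,0.003,0,0],
    [0,0,0.003,0,0],
  ],
)

```text
t: 13.67
tcp_pos: [538.3, -173.8, 65.9]
tool_rot: [0.002, 1.0, 0.0, 0.0]
contact_force: [-7.4, 3.5, 16.5]
finger_gap: -0.3
```

Run:
```python
from cell import r
import cv2
d=r.snapshot("side");cv2.imwrite("pics/s3.png",cv2.resize(d["color"][200:350,180:330,::-1],None,fx=4,fy=4,interpolation=2))
```

```text
(no output)
```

View pics/s3.png

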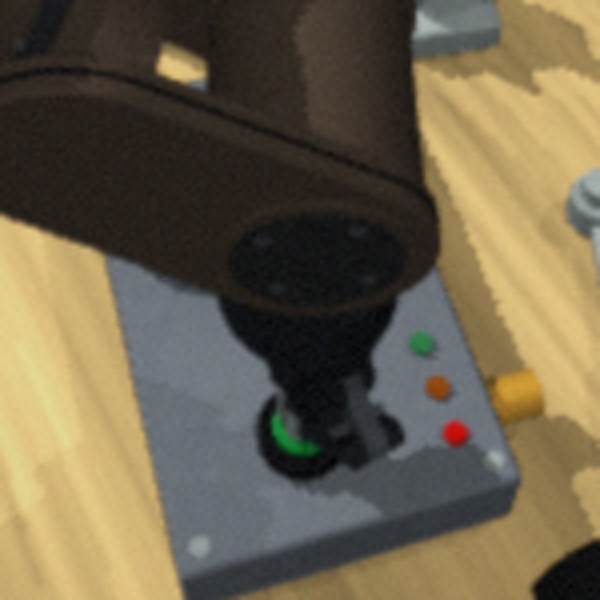

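The side view shows the fingertip over the button, with green still visible at crop (290,430), and the pressed depth is unclear. I'll lift in small steps and read the force.

jog_arm(
  steps=[
    [0,0,-0.004,0,0],
    [0,0,-0.004,0,0],
    [0,0,-0.004,0,0],
  ],
)

```text
t: 13.97
tcp_pos: [539.1, -174.2, 70.3]
tool_rot: [0.002, 1.0, -0.0, 0.002]
contact_force: [2.0, -0.5, 1.8]
finger_gap: 0.2
```

jog_arm(
  steps=[
    [0,0,-0.002,0,0],
    [0,0,-0.002,0,0],
    [0,0,-0.002,0,0],
  ],
)

```text
t: 14.22
tcp_pos: [539.1, -174.2, 71.9]
tool_rot: [0.002, 1.0, -0.0, 0.002]
contact_force: [0.4, -0.1, 1.6]
finger_gap: -0.3
```

jog_arm(
  steps=[
    [0,0,-0.002,0,0],
    [0,0,-0.002,0,0],
    [0,0,-0.002,0,0],
  ],
)

```text
t: 14.47
tcp_pos: [538.6, -174.0, 73.3]
tool_rot: [0.002, 1.0, -0.0, 0.001]
contact_force: [-0.4, -0.2, -1.1]
finger_gap: -0.1
```

jog_arm(
  steps=[
    [0,0,-0.01,0,0],
    [0,0,-0.02,0,0],
    [0,0,-0.03,0,0],
    [0,0,-0.03,0,0],
    [0,0,-0.03,0,0],
  ],
)

```text
t: 14.88
tcp_pos: [539.4, -174.4, 105.1]
tool_rot: [0.003, 1.0, -0.0, 0.002]
contact_force: [0.1, 0.0, -0.3]
finger_gap: -0.1
```

Run:
```python
from cell import r
from h import *
import pickle
d0=pickle.load(open("d0.pkl","rb"))
s=r.state();print(s["tcp_pos"],s["contact_force"])
d=r.snapshot("side");im=d["color"]
o=np.hstack([x[200:350,190:310,::-1] for x in (d0["side"]["color"],im)])
cv2.imwrite("pics/s4.png",cv2.resize(o,None,fx=3.3,fy=3.3,interpolation=2))
```

```text
[ 539.43218165 -174.36737844  105.05778094] [ 0.11300523  0.04770299 -0.30521485]
```

View pics/s4.png

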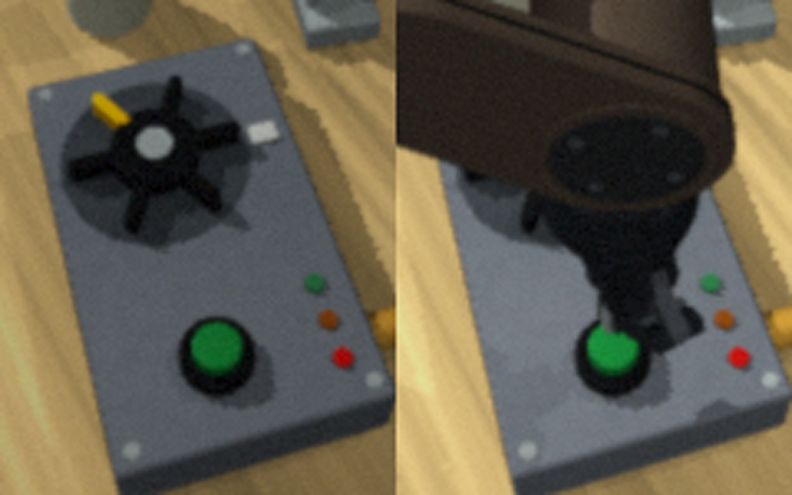

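Full travel looks likely: a hard stop at z 65.9 with 14–16 N, and contact lost at about 72. I'll check that the spring starts near 72 with a light, better-centred touch to about z 69, not fully down.

jog_arm(
  steps=[
    [0.0025,-0.0015,0.01,0,0],
    [0.0025,-0.0015,0.02,0,0],
    [0.0025,-0.0015,0.026,0,0],
    [0.0025,-0.0015,0.03,0,0],
    [0.0025,-0.0015,0.032,0,0],
    [0.0025,-0.0015,0.034,0,0],
    [0.0025,-0.0015,0.036,0,0],
    [0.0025,-0.0015,0.036,0,0],
    [0.0025,-0.0015,0.036,0,0],
  ],
)

```text
t: 15.68
tcp_pos: [541.4, -172.7, 68.5]
tool_rot: [0.002, 1.0, -0.0, 0.002]
contact_force: [-1.9, 1.7, 3.2]
finger_gap: 0.2
```

Run:
```python
from cell import r
import numpy as np
L=[]
for i in range(8):
    s=r.state();L.append(np.r_[s["tcp_pos"],s["contact_force"]]);r.snapshot("scene")
print(np.mean(L,0).round(2),np.std(L,0).round(2))
```

```text
[ 541.6  -172.75   68.51   -1.65    1.41    3.36] [0.07 0.03 0.08 0.4  0.44 0.43]
```

The spring reads 3.4 N at z 68.5, which puts the released top at about 72.5. So the stop at 65.9 was full travel. Now I withdraw.

jog_arm(
  steps=[
    [0,0,-0.005,0,0],
    [0,0,-0.02,0,0],
    [0,0,-0.05,0,0],
    [0,0,-0.08,0,0],
    [-0.02,0.03,-0.11,0,0],
    [-0.04,0.06,-0.14,0,0],
    [-0.04,0.09,-0.16,0,0],
    [-0.04,0.12,-0.16,0,0],
    [-0.04,0.12,-0.16,0,0],
    [-0.04,0.12,-0.16,0,0],
    [-0.04,0.12,-0.16,0,0],
  ],
)

```text
t: 17.0
tcp_pos: [500.7, -291.5, 227.8]
tool_rot: [0.002, 1.0, -0.0, 0.001]
contact_force: [0.2, 0.0, -1.2]
finger_gap: 0.4
```

```bash
python3 y.py
python3 - <<'E'
from cell import r
import cv2
d=r.snapshot("scene");cv2.imwrite("pics/end.png",cv2.resize(d["color"][110:300,70:330,::-1],None,fx=3,fy=3,interpolation=2))
E
```

```text
17.0 [ 500.7 -291.5  227.8] [ 0.24  0.02 -1.16]
scene 68 r 48.2 box angle 4.9
```

View pics/end.png

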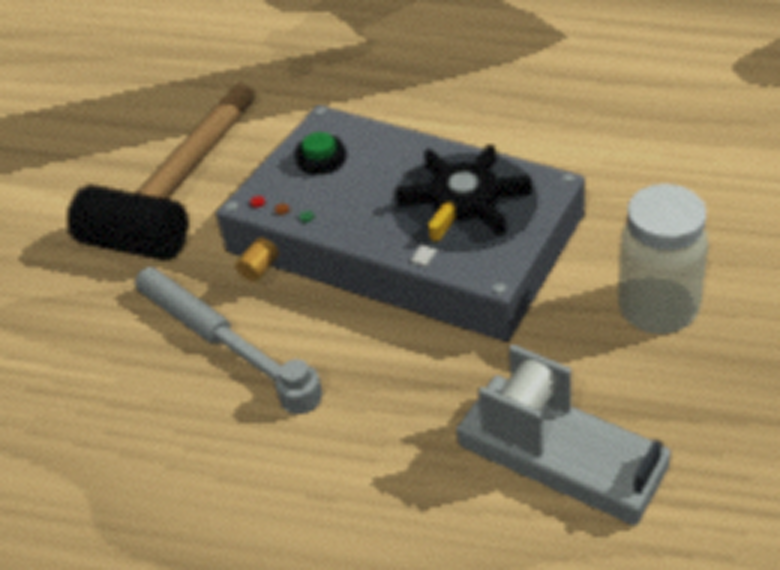

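The yellow lug (441,220) points at the pointer bar (424,256), the button at (319,147) is up, and the other objects stand where they were.

```bash
python3 -c "
from cell import r
print(r.job_done())"
```

```text
the job is handed in; nothing more can be done
None
```

The job is handed in, about 17 s on the robot's clock. The yellow lug is home at the white pointer bar, and the green button was pressed fully and let go after that.

- **Wheel:** I turned it two clicks clockwise with the closed fingertips. The first push slid onto a lug's round end; the wheel sprang back to its click, and I pushed again nearer the hub. After each click the next lug rested lightly on the finger, at about 4 N or less, until I drew it out. The wrist and final scene pictures show the lug in line with the pointer. The scene camera put the lug at about 5°, within that method's usual error of up to about 10°.
- **Button:** It stopped hard at tip height 65.9 mm with 14–16 N. I then touched it again lightly, not fully down, and read 3.4 N at 68.5 mm. That puts the released top at about 72.5 mm, so the hard stop was the full 6 mm of travel. My first camera estimate of the top, about 65 mm, disagreed; I put that down to the button's green side wall being counted in. That first, full press was about 4 mm off centre.
- **End state:** The final picture shows the button up, and the jar, mallet, socket wrench and tape dispenser look unmoved. The arm is clear of everything.

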